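# Take up the slack of the spindle's hand brake and check that its lever stops short

## Task

Check the hand brake of the demo polishing spindle before the stand opens: first take up the slack by pushing the quick-release cam paddle round with a fingertip until it is fully closed, with the brake lever left at rest. Then press the brake lever in toward its grip bar with the backs of your fingers, firmly but without forcing it, until the brake shoe bears on the drum and the lever stops short of the bar, and finish while still holding it pressed there so that the gap can be seen. Only push, do not pinch the paddle or the lever, keep off the bar, and leave the things standing about where they are.

Things in the scene. Friction and masses are not known exactly. Their poses are not given: they have to be found in the camera images.
- brake_frame: grey cast base of the brake unit, a plate 152 x 206 mm, 20 mm high, on suction feet (it does not move). Origin on the counter straight below the grip bar's axis; x points away from the operator to the drum, y along the bar to the left, z up. In this frame (mm): lever pivot at x -34, y 50; cam pivot at x -4, y 32; in front of x -34 there are only the lever blade and the paddle
- grip_bar: black rubber grip of the fixed bar, 25 mm thick, 88 mm long, axis 75 mm above the counter; origin on the bar's axis at the left end of the grip, 6 mm left of the frame's origin; the grip runs from there along -y. Not to be touched
- brake_drum: plain steel brake drum, 70 mm across, 28 mm wide, on the spindle that also carries a felt wheel of radius 36 mm; axis along y, 75 mm behind the grip bar and 104 mm above the counter (drum top at 139 mm); origin on the axis, level with the frame's origin in y
- brake_shoe: brake shoe, a dark block with a rubber lining 24 x 28 mm, on the push rod in front of the drum; cam and lever both drive it along +x to the drum. With the cam open it cannot reach the drum before the lever is at the bar; with the cam closed it meets the drum when the lever is about half way in. Origin 28 mm in front of the lining's face
- slack_cam (a joint): angle of the quick-release cam and its paddle about the upright cam pivot: 0 open (the paddle points at the operator, along -x of the frame), 1.5 rad fully closed, at its end stop (the paddle points left, along +y). Seen from above it closes clockwise. Starts 0 to 0.2. About 9 N at the paddle moves it; it stays where left unless the lever is pressed with over 25 N
- cam_pivot (a point): point on the axis of the cam pivot, 125 mm above the counter, on the cam arm; it rides on the push rod, so it moves up to 8 mm along the frame's x as the lever is pressed
- cam_paddle: steel arm of the cam with an upright paddle at its end; the paddle is 26 mm long (43 to 69 mm from the pivot), 7 mm thick, and stands from 122 to 148 mm above the counter. Origin on the pivot's axis 112 mm above the counter; the arm points along its own -x; the face to push (it faces the operator's right while open) looks along its own -y
- paddle_push (a point): middle of the paddle's face to push, 56 mm from the pivot, 137 mm above the counter
- paddle_far_face: the paddle's other face, 1.5 mm plate (turned to the left while open): a finger bearing on it means pinching; origin on the pivot's axis, as the paddle's
- brake_lever (a joint): angle of the hand lever about its upright pivot: 0 at rest (leaning 0.48 rad out from the bar), 0.6 at the bar; pressing the free end away from the operator makes it grow. With the cam closed it stops somewhere from 0.25 to 0.45. A spring returns it: 95 mm from the pivot it takes 4 N to start, 6 N at half travel; at the stop the force rises steeply, 10 to 20 N is a firm press
- lever_pivot (a point): point on the axis of the lever pivot, 75 mm above the counter, at the middle of the blade's height
- lever_blade: aluminium blade of the hand lever, 125 mm long from its pivot, 9 mm thick, 16 mm high (67 to 83 mm above the counter), with a rounded knob 17 mm wide at the free end. Origin on the pivot's axis at the middle of the height; the blade runs along its own -y, its own +x is the pressing direction at every angle
- lever_press (a point): middle of the blade's outer face (the one turned to the operator), 95 mm from the pivot, 6.5 mm out from the blade's own y axis, 75 mm above the counter: press here along the blade's +x
- lever_inner_face: the blade's inner face, turned to the bar, a 1.5 mm plate: a finger bearing on it means pinching; origin as the blade's
- oil_bottle: drip bottle, white with a red pointed cap, 41 mm across, 113 mm tall, standing to the left of the unit; origin under its middle. A bystander
- compound_bar: half-wrapped bar of polishing compound, 27 x 70 x 22 mm, lying to the right of the lever; origin under its middle. A bystander
- bur_jar: small clear jar with a white lid, 41 mm across, 49 mm tall, standing in front of the unit on the left; origin under its middle. A bystander

How it is judged:
By the outcome, as a careful person would: the job done as asked, in the order asked, and still so for the second after the job is handed in, while the arm keeps its last pose, push and grip.
It also fails if it takes over 59 s, if anything falls off the work surface, if the arm or the gripper's body presses on something with over 40 N, if the wrist force passes 120 N, or if a joint passes its speed limit or range.

## Robot

A 7-joint arm with a two-finger parallel gripper is mounted at the origin on a cart in front of the work surface, level with it; the furniture and walls round the work are solid. World frame = base frame: x ahead of the robot, y to its left, z up, the work surface at z = 0. Lengths are in m, angles in rad, forces in N, time in s.
With the tool pointing down it reaches from about 0.425 to 0.925 m from the base axis. Payload 6.8 kg.
Tool frame: the origin (TCP) lies at the very end of the fingers, on their centre line; the grasp point (between the pads) lies 19 mm behind it; z points along the fingers, y is the line along which they close (so a half turn about z gives the same grasp; the last joint's range is limited). The gripper opens to 85 mm and grips with 20 to 120 N. Pads are 22 mm wide; open, the fingers measure 114 mm over their backs; the gripper's body (76 mm by 85 mm) begins 54 mm behind the grasp point. The pads swing forward as they close: fully open they stand 13 mm farther back than shut.
Start: joints at [-1.287, 0.477, 0.022, 1.555, -0.011, 1.109, -0.083], TCP at [0.258, 0.624, 0.194] pointing down, gripper open.
Joint ranges: [-2.96, 2.96], [-0.34, 2.1], [-1.41, 1.46], [0.24, 2.44], [-1.37, 4.51], [0.17, 1.92], [-2.96, 2.96]. Speed limits (rad/s): [2.39, 2.39, 3.14, 3.14, 3.14, 3.14, 3.14].

## Interface

Orientations are given as a rotation vector (axis times angle).
In Python, from bench import r gives the robot as it stands.
- The arm moves only by the tool play_rows, never from a script. Its argument "targets" is text: rows parted by semicolons, each of 5 numbers parted by spaces: the closure, from -1 (fully open) to 1 (shut), then the shift along the tool's x, y, z in m, then the turn about the tool's z in rad. In form: gripper dx dy dz spin; .... A call has 1 to 8 rows; each row is the pose to reach, as a shift and turn from the pose commanded when the call began, along the tool's axes at that moment; what a row does not reach only later rows make up. A row lasts 1/12 s, in which the tool goes at most 41.7 mm and 7.16 degrees, less where a joint would pass 70% of its speed; a pose out of reach is approached as far as the arm can. A call with a gripper value outside its range is refused whole. The fingers move at their own pace and stop on an object; "squeeze" is the grip in N (left out, the last holds). Time passes only in rows, so rows that repeat a pose let the fingers close. It gives the time, the measured TCP pose, the force, the opening and the grip force at its end, in the units of the state.
- r.get_obs(): the state, without advancing time (a new reading comes with each control period).
- r.grab_frame(name): name is "side" or "top"; returns the picture (480x640x3 uint8, red, green, blue); there is no depth.
- r.camera_info(name): a dict with "fov_y" (degrees; the focal length in pixels is half the picture's height over the tangent of half this angle, whatever the lens; pixels are square), "cx", "cy" (the principal point, pixels), "k1" (the pictures are not rectified: a ray, as slopes to the right and down, at radius r is drawn at 1 + k1 r^2 times it, then the intrinsics apply), "position" and "rotation" of the camera in the world. Camera axes: x right, y down, z forward; pixel columns grow to the right and rows downward; lengths in m; the calibration is good to about 2 mm. A picture is of the moment at which its call begins. camera_info takes no time and is no camera call.
- r.hand_in(): hands the job in; it is judged then, once.
The state is a dict: "clock": time; "joints": joint angles; "qvel": joint speeds; "tau": joint torques, N m; "tcp_pos": TCP position; "orientation": TCP orientation; "contact_force": force on the tool from outside, world axes, zero at the start; "moment": the same for the moment, N m; "grip_width": finger opening in m; "gripper_force": force on a finger pad.
Only numpy, scipy, OpenCV 4.12 (cv2) and the standard library are available. Lean on these libraries where they do the work, as an engineer would, in place of code of your own. Each camera call takes 0.05 s, during which the arm holds its last target. There are 200 camera calls.

## Working session

There is one attempt and no reset: what is moved stays moved. The work goes in short steps, Python scripts to look and compute and a tool call to move; the robot and the scene stay as the last step left them, time stands still between calls to the robot, and variables do not carry over. Pictures are saved under pics/ and viewed, at most 12 in all, crops included, and the job is handed in when it is done.

Besides the shell and the picture viewer there is one more tool, called after "Request:" as name(argument=value, ...) on one line, values as JSON. play_rows: Moves the arm, as the interface text tells. Its arguments: {"type":"object","properties":{"targets":{"type":"string"},"squeeze":{"type":"number"}},"required":["targets"]}

```bash
mkdir -p pics; ls; python3 - <<'E'
from bench import r
import cv2
for n in("side","top"):
    cv2.imwrite(f"pics/{n}0.png",r.grab_frame(n)[:,:,::-1]); print(n,r.camera_info(n))
print(r.get_obs())
E
```

```text
pics
side {'fov_y': 53.57480268706479, 'cx': 313.7071820250986, 'cy': 238.28263005730585, 'k1': 0.03962835502700567, 'position': array([ 0.24396343, -0.62704643,  0.65259014]), 'rotation': array([-2.18872389,  0.3814847 , -0.21269713])}
top {'fov_y': 53.76448290583596, 'cx': 320.95651980563855, 'cy': 235.331459515638, 'k1': 0.0004156682062380886, 'position': array([0.35776647, 0.00704961, 0.93284636]), 'rotation': array([-2.12968009,  2.11733948, -0.13972903])}
{'clock': 0.1, 'joints': array([-1.28713897,  0.47773049,  0.02235053,  1.55636226, -0.01152478,
        1.10927047, -0.08310847]), 'qvel': array([-0.00129787, -0.00209283,  0.00043063, -0.00013812,  0.00038999,
       -0.00137089,  0.00095453]), 'tau': array([ 3.84276427e-03, -5.97763896e+01,  1.61329251e+00, -2.81955814e+01,
        1.28073490e-02,  5.06166150e-03,  2.04601008e-05]), 'tcp_pos': array([0.25750893, 0.62330864, 0.19301028]), 'orientation': array([-6.11410612e-01, -3.08129748e+00,  2.55680561e-03]), 'contact_force': array([ 0.66741402,  0.04240037, -0.60204826]), 'moment': array([-0.02787386, -0.04833627, -0.02928496]), 'gripper_force': 0.0, 'grip_width': 0.08532660096953064}
```

View pics/side0.png

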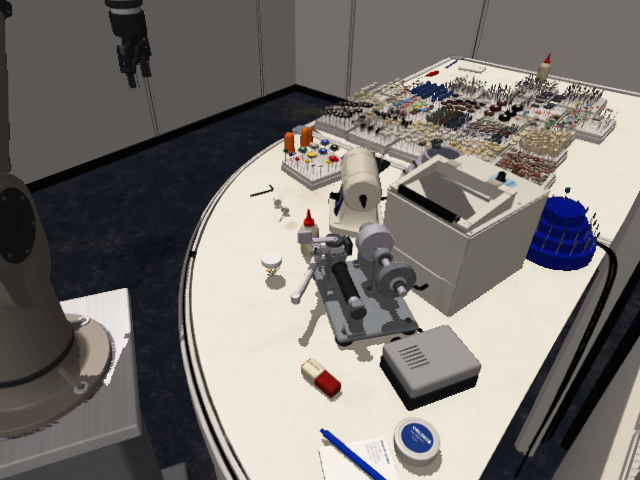

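View pics/top0.png

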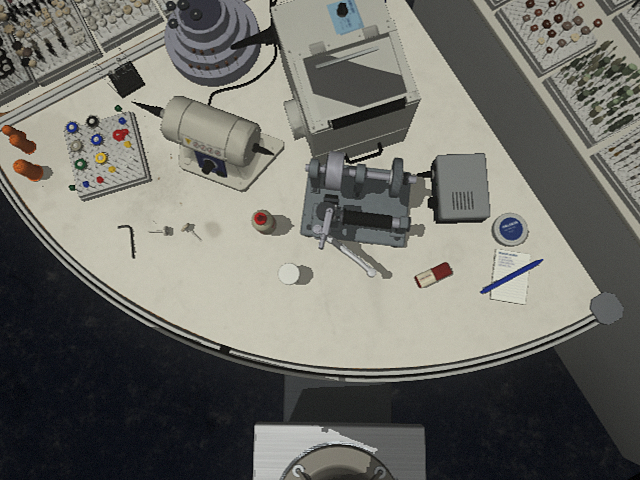

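The side view shows the unit around (360,285), with the lever at about (305,285). The top view shows the unit at (355,210), the lever knob at (373,271), the paddle near (325,235), the bottle at (263,222), the jar at (289,273) and the compound bar at (434,274). I'll zoom in next.

```bash
cat > h.py <<'E'
import numpy as np, cv2
from bench import r
from scipy.spatial.transform import Rotation as R
def cam(n):
    c=r.camera_info(n); f=240/np.tan(np.radians(c['fov_y'])/2)
    K=np.array([[f,0,c['cx']],[0,f,c['cy']],[0,0,1.]]); return K,np.array([c['k1'],0,0,0,0]),np.array(c['position']),R.from_rotvec(c['rotation'])
def ray(n,uv):
    K,d,p,Q=cam(n); s=cv2.undistortPoints(np.array([[uv]],float),K,d)[0,0]
    return p,Q.apply([s[0],s[1],1])
def onz(n,uv,z):
    p,v=ray(n,uv); return p+v*(z-p[2])/v[2]
def tri(a,b):
    p,u=ray('top',a);q,v=ray('side',b); u=u/np.linalg.norm(u); v=v/np.linalg.norm(v)
    t=np.linalg.lstsq(np.c_[u,-v],q-p,rcond=None)[0]; A=p+t[0]*u;B=q+t[1]*v
    return (A+B)/2,np.linalg.norm(A-B)
def proj(n,P):
    K,d,p,Q=cam(n); X=Q.inv().apply(np.atleast_2d(P)-p); return cv2.projectPoints(X,np.zeros(3),np.zeros(3),K,d)[0][:,0]
E
python3 - <<'E'
import cv2,numpy as np
t=cv2.imread('pics/top0.png')[140:290,290:430]; s=cv2.imread('pics/side0.png')[215:350,285:425]
t=cv2.resize(t,None,fx=4,fy=4,interpolation=cv2.INTER_CUBIC)
cv2.imwrite('pics/tc.png',t)
cv2.imwrite('pics/sc.png',cv2.resize(s,None,fx=4.4,fy=4.4,interpolation=cv2.INTER_CUBIC))
E
```

```text
(no output)
```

View pics/tc.png

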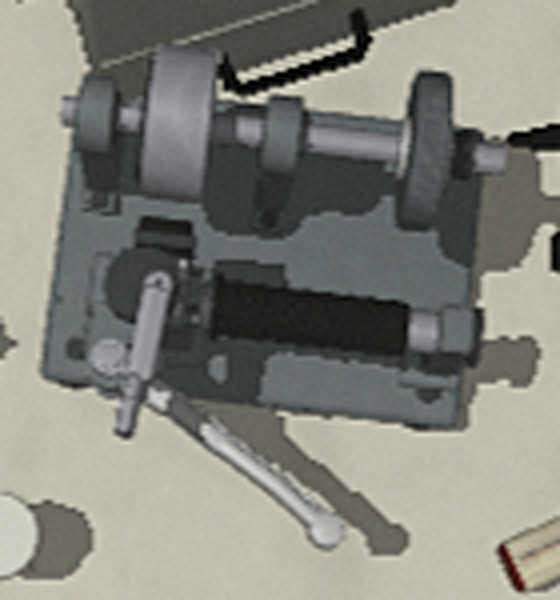

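View pics/sc.png

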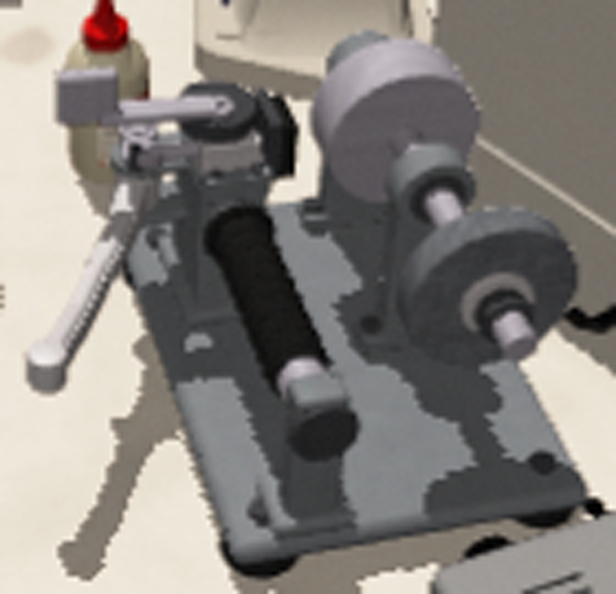

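```bash
python3 - <<'E'
from h import *
T=lambda u,v:(290+u/4-.4,140+v/4-.4); S=lambda u,v:(285+u/4.4-.4,215+v/4.4-.4)
P={}
for n,a,b in[("campiv",(157,283),(222,103)),("knob",(324,526),(47,358)),("barL",(215,304),(240,228)),("barR",(410,324),(305,370)),("paddleEnd",(123,425),(72,90))]:
    P[n],e=tri(T(*a),S(*b)); print(n,P[n].round(4),round(e,4))
for n,a,z in[("campiv",(157,283),.127),("barL",(215,304),.076),("barR",(410,324),.076),("paddle outer",(123,431),.148),("paddle inner",(137,385),.148),("levpiv",(108,355),.085),("knob",(324,528),.08),("baseFL",(43,378),.02),("baseFR",(462,428),.02),("baseBL",(80,85),.02)]:
    P[n]=onz('top',T(*a),z); print(n,P[n].round(4))
d=P["barL"]-P["barR"]; print("yaw bar",np.arctan2(-d[0],d[1]),np.linalg.norm(d))
d=P["baseFL"]-P["baseFR"]; print("yaw base",np.arctan2(-d[0],d[1]),np.linalg.norm(d))
# fit frame from points
loc={"campiv":(-.004,.032),"barL":(0,.006),"barR":(0,-.082),"levpiv":(-.034,.05)}
k=list(loc);L=np.array([loc[i] for i in k]);W=np.array([P[i][:2] for i in k])
l0,w0=L.mean(0),W.mean(0);H=(L-l0).T@(W-w0);th=np.arctan2(H[0,1]-H[1,0],H[0,0]+H[1,1])
M=np.array([[np.cos(th),-np.sin(th)],[np.sin(th),np.cos(th)]]);o=w0-M@l0
print("frame",o,th,((L@M.T+o)-W).round(4).tolist())
for n in("knob","paddle outer","paddle inner","baseFL","baseFR","baseBL"): print(n,"local",(M.T@(P[n][:2]-o)).round(4))
# bystanders: jar, bottle, compound at px
for n,uv,z in[("jar",(289,273),.049),("bottle",(262,217),.11),("comp",(434,274),.022)]:
    w=onz('top',uv,z);print(n,w.round(3),(M.T@(w[:2]-o)).round(3))
E
```

```text
campiv [0.5331 0.0185 0.1255] 0.0003
knob [ 0.4309 -0.0565  0.0782] 0.0018
barL [ 0.5334 -0.0075  0.0774] 0.001
barR [ 0.5239 -0.0965  0.0785] 0.0013
paddleEnd [0.4699 0.0322 0.1377] 0.0018
campiv [0.5329 0.0185 0.127 ]
barL [ 0.5342 -0.0076  0.076 ]
barR [ 0.525 -0.097  0.076]
paddle outer [0.4651 0.032  0.148 ]
paddle inner [0.4846 0.0263 0.148 ]
levpiv [0.5085 0.0412 0.085 ]
knob [ 0.4308 -0.0566  0.08  ]
baseFL [0.5086 0.0755 0.02  ]
baseFR [ 0.4847 -0.1281  0.02  ]
baseBL [0.6577 0.0592 0.02  ]
yaw bar -0.10222993574536067 0.08987189156208601
yaw base -0.11666771018089125 0.20498004426473956
frame [ 0.5344096  -0.01391603] -0.12356444832100466 [[0.0014, -0.0001], [0.001, -0.0003], [-0.0007, 0.0017], [-0.0017, -0.0013]]
knob local [-0.0976 -0.0551]
paddle outer local [-0.0745  0.0371]
paddle inner local [-0.0544  0.0338]
baseFL local [-0.0367  0.0856]
baseFR local [-0.0352 -0.1194]
baseBL local [0.1133 0.0877]
jar [0.43  0.093 0.049] [-0.117  0.094]
bottle [0.524 0.138 0.11 ] [-0.029  0.149]
comp [ 0.432 -0.182  0.022] [-0.081 -0.179]
```

The pivots, bar and plate agree with the given sizes to about 2 mm. Frame yaw is -0.118, and the cam is at about 0.08 rad. Next I'll plan the moves with the gripper shut and the finger back facing the push direction.

```bash
cat >> h.py <<'E'
TH=-.118; O=np.array([.5345,-.0137]); CP=np.array([.533,.0183])
def loc2w(x,y):
    c,s=np.cos(TH),np.sin(TH); return O+np.array([c*x-s*y,s*x+c*y])
def yaw(o): y=R.from_rotvec(o).apply([0,1,0]); return np.arctan2(y[1],y[0])
def rows(cmd,way):
    "cmd, way: (x,y,z,tool-y angle); rows from cmd"
    for w in way:
        d=np.array(w)-cmd; c,s=np.cos(cmd[3]),np.sin(cmd[3])
        ty=d[0]*c+d[1]*s; tx=d[0]*s*1-d[1]*c   # tool x = y cross z(down)
        tx=-(d[0]*s-d[1]*c)
        print("%.3f %.3f %.3f %.3f;"%(tx,ty,-d[2],-d[3]))
def pad(a,off=0,z=.127,rad=.056):
    b=a-TH; u=np.array([-np.cos(b),np.sin(b)]); n=np.array([np.sin(b),np.cos(b)])
    p=CP+rad*u-(.018+off)*n; return np.array([p[0],p[1],z,np.pi/2-b])
E
python3 - <<'E'
from h import *
o=r.get_obs(); Q=R.from_rotvec(o['orientation']); print(Q.as_matrix().round(3),yaw(o['orientation']))
cmd=np.array([*o['tcp_pos'],yaw(o['orientation'])]); a=pad(.08,.012,.2); print(a)
rows(cmd,[a])
E
```

```text
[[-0.924  0.382 -0.001]
 [ 0.382  0.924 -0.002]
 [-0.    -0.002 -1.   ]] 1.179032287764572
[ 4.72192866e-01 -9.81657931e-05  2.00000000e-01  1.37279633e+00]
-0.436 -0.494 -0.007 -0.194;
```

Request:
play_rows(targets="1 -0.022 -0.025 -0.001 0;1 -0.044 -0.05 -0.002 0;1 -0.066 -0.075 -0.004 0;1 -0.088 -0.1 -0.006 0;1 -0.11 -0.125 -0.007 0;1 -0.132 -0.15 -0.007 0;1 -0.154 -0.175 -0.007 0;1 -0.176 -0.2 -0.007 0", squeeze=30)

```text
clock: 0.77
tcp_pos: [0.3441, 0.3699, 0.2006]
orientation: [-0.611, -3.081, 0.001]
contact_force: [0.4, -0.6, -0.5]
grip_width: 0.0003
gripper_force: 0.0
```

Request:
play_rows(targets="1 -0.022 -0.025 0 0;1 -0.044 -0.05 0 0;1 -0.066 -0.075 0 0;1 -0.088 -0.1 0 -0.05;1 -0.11 -0.125 0 -0.1;1 -0.132 -0.15 0 -0.15;1 -0.154 -0.175 0 -0.194;1 -0.176 -0.2 0 -0.194")

```text
clock: 1.43
tcp_pos: [0.4303, 0.1181, 0.2008]
orientation: [-0.306, -3.126, -0.0]
contact_force: [1.3, 0.7, -1.0]
grip_width: -0.0002
gripper_force: 0.0
```

```bash
python3 - <<'E'
from h import *
o=r.get_obs(); cmd=np.array([*o['tcp_pos'],yaw(o['orientation'])]); print(cmd,o['contact_force'],o['joints'],o['grip_width'],o['clock'])
rows(cmd,[pad(.08,.012,.2),pad(.08,.012,.127)])
E
```

```text
[0.4302891  0.11806022 0.20082332 1.37542045] [ 1.29244808  0.6501122  -0.98452722] [-0.67547429  0.07993204  0.28565592  2.08353686 -0.02730452  0.98165437
  0.99991591] -0.00016767083407110813 1.4333
-0.064 -0.108 0.001 0.003;
-0.064 -0.108 0.074 0.003;
```

Request:
play_rows(targets="1 -0.016 -0.027 0 0;1 -0.032 -0.054 0 0;1 -0.048 -0.081 0 0;1 -0.064 -0.108 0 0;1 -0.064 -0.108 0 0;1 -0.064 -0.108 0 0")

```text
clock: 1.93
tcp_pos: [0.4718, -0.0004, 0.2007]
orientation: [-0.316, -3.125, 0.001]
contact_force: [-0.3, 1.4, -0.1]
grip_width: 0.0001
gripper_force: 0.0
```

```bash
python3 - <<'E'
from h import *
o=r.get_obs(); cmd=np.array([*o['tcp_pos'],yaw(o['orientation'])]); print(cmd,o['contact_force'],o['joints'],o['grip_width'],o['clock'])
rows(cmd,[pad(.08,.012,.2),pad(.08,.012,.127)])
cv2.imwrite('pics/side1.png',r.grab_frame('side')[:,:,::-1]); 
t=r.grab_frame('top')[140:290,270:430,::-1];s=r.grab_frame('side')[190:340,250:410,::-1]
cv2.imwrite('pics/c1.png',cv2.resize(np.hstack([t,s]),None,fx=2.5,fy=2.5,interpolation=cv2.INTER_CUBIC))
E
```

```text
[ 4.71807144e-01 -3.75576321e-04  2.00696061e-01  1.36894518e+00] [-0.34661244  1.36354433 -0.05543004] [-0.49995914  0.12883188  0.40649429  2.03806115 -0.06054554  0.98642424
  1.30592106] 0.00010400663679745311 1.9333
-0.000 0.000 0.001 -0.004;
-0.000 0.000 0.074 -0.004;
```

View pics/c1.png

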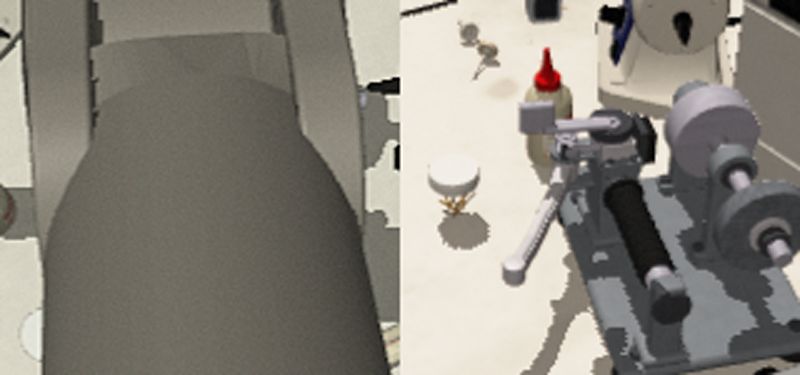

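The top view is covered by the arm. The gripper doesn't appear in the side crop either, so I'll check the full side frame.

```bash
python3 - <<'E'
from h import *
print(proj('side',[[.4718,-.0004,.2007],[.4718,0,.127],[.533,.0183,.125]]))
E
```

```text
[[307.73386163 215.81440257]
 [307.31263252 249.8951787 ]
 [335.08854134 238.28978983]]
```

View pics/side1.png

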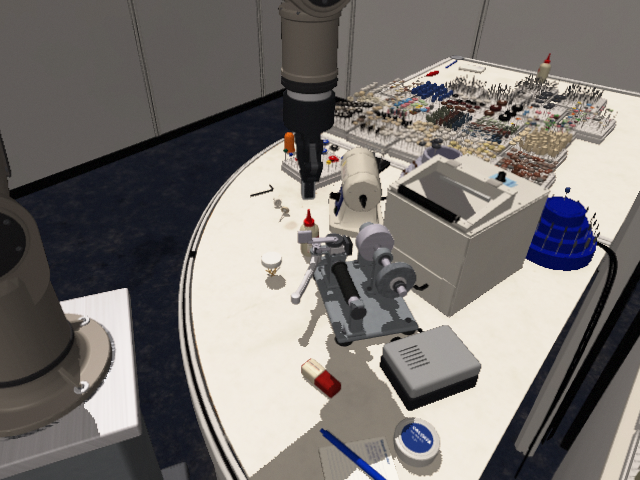

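The side view shows the fingertip at about (307,197), but the calibration predicts (308,216) for the reported TCP. I'll compare this with the start picture before going down.

```bash
python3 - <<'E'
from h import *
print(proj('side',[[.2575,.6233,.193],[.2575,.6233,.24]]))
a=cv2.imread('pics/side0.png')[0:110,95:185]; b=cv2.imread('pics/side1.png')[120:230,262:352]
cv2.imwrite('pics/c2.png',cv2.resize(np.hstack([a,b]),None,fx=4.4,fy=4.4,interpolation=cv2.INTER_CUBIC))
E
```

```text
[[145.21871519 102.71003022]
 [141.32545965  84.11875814]]
```

View pics/c2.png

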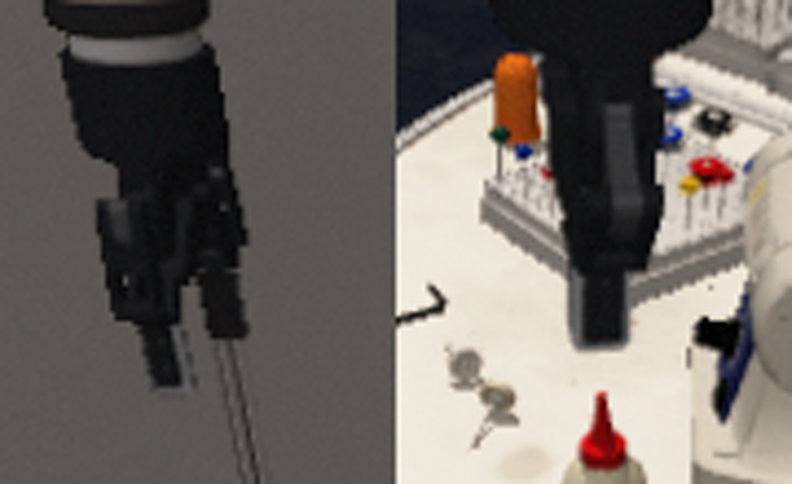

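The same vertical mismatch of about 40 mm shows up at the start pose, so the drawn tip sits above the reported TCP. I'll settle it by contact. At reported z = 0.127, a push either meets the paddle or passes harmlessly over it.

Request:
play_rows(targets="1 0 0 0.02 0;1 0 0 0.045 0;1 0 0 0.065 0;1 0 0 0.074 0;1 0 0 0.074 0;1 0 0 0.074 0")

```text
clock: 2.58
tcp_pos: [0.4718, 0.002, 0.1271]
orientation: [-0.308, -3.126, 0.0]
contact_force: [0.1, 0.7, 0.6]
grip_width: -0.0
gripper_force: 0.0
```

Request:
play_rows(targets="1 0 0.003 0 0;1 0 0.006 0 0;1 0 0.009 0 0;1 0 0.012 0 0;1 0 0.015 0 0;1 0 0.018 0 0;1 0 0.018 0 0")

```text
clock: 3.17
tcp_pos: [0.4756, 0.0198, 0.127]
orientation: [0.309, 3.126, 0.001]
contact_force: [0.5, 0.8, -0.2]
grip_width: -0.0003
gripper_force: 0.0
```

```bash
python3 - <<'E'
from h import *
o=r.get_obs(); cmd=np.array([*o['tcp_pos'],yaw(o['orientation'])]); print(cmd,o['contact_force'],o['clock'],proj('side',[cmd[:3]]))
s=r.grab_frame('side')[180:310,250:400,::-1]
cv2.imwrite('pics/c3.png',cv2.resize(s,None,fx=4.5,fy=4.5,interpolation=cv2.INTER_CUBIC))
E
```

```text
[0.47563283 0.01979601 0.1269926  1.37396149] [ 0.46755987  0.80761228 -0.22785493] 3.1667 [[305.64459674 243.10580594]]
```

View pics/c3.png

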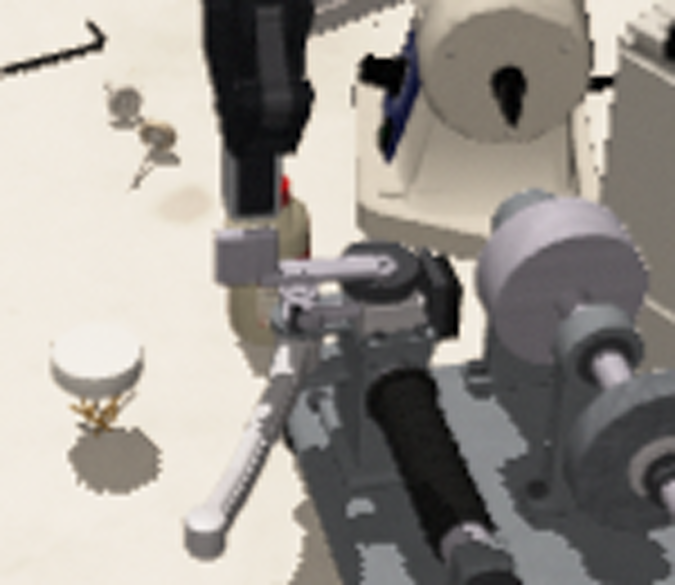

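There's no contact. The tip, at about crop (250,218) or row 228, is visibly above the paddle top. So the real tip is higher than reported, and I'll compute by how much.

```bash
python3 - <<'E'
from h import *
# intersect tip rays with vertical plane through finger's near back face (normal = tool y)
def z(uv,tcp,psi,off):
    p,v=ray('side',uv); n=np.array([np.cos(psi),np.sin(psi),0]); t=((np.array(tcp)+off*n-p)@n)/(v@n); return p+t*v
print(z((305.3,228.2),(.4756,.0198,.127),1.374,-.0145))
print(z((308.0,198.2),(.4718,-.0004,.2007),1.369,-.0145))
for uv,off in(((132.7,88),-.05),((146.5,76.5),.05)): print(z(uv,(.2575,.6233,.193),1.179,off))
E
```

```text
[0.46990944 0.00614918 0.17092565]
[ 0.46693343 -0.01420472  0.24486896]
[0.23603693 0.5780682  0.24769821]
[0.27416949 0.6705123  0.24228051]
```

The real tip sits about 42 mm above the reported TCP, and two poses agree on that. I'll back off, go down to reported 0.088 (tip about 0.130, which clears the lever either way), and push again.

Request:
play_rows(targets="1 0 -0.01 0 0;1 0 -0.02 0 0;1 0 -0.024 0 0;1 0 -0.024 0 0;1 0 -0.024 0.015 0;1 0 -0.024 0.03 0;1 0 -0.024 0.039 0;1 0 -0.024 0.039 0")

```text
clock: 3.88
tcp_pos: [0.4692, -0.0048, 0.0863]
orientation: [-0.31, -3.123, 0.002]
contact_force: [-0.6, 0.6, 0.3]
grip_width: -0.0001
gripper_force: 0.0
```

Request:
play_rows(targets="1 0 0.004 0 0;1 0 0.008 0 0;1 0 0.012 0 0;1 0 0.015 0 0;1 0 0.018 0 0;1 0 0.021 0 0;1 0 0.021 0 0")

```text
clock: 4.47
tcp_pos: [0.4745, 0.0142, 0.0881]
orientation: [-0.312, -3.126, 0.004]
contact_force: [-1.7, -6.4, 3.3]
grip_width: -0.0003
gripper_force: 3.4
```

```bash
python3 - <<'E'
from h import *
o=r.get_obs(); cmd=np.array([*o['tcp_pos'],yaw(o['orientation'])]); print(cmd,o['contact_force'],o['clock'])
s=r.grab_frame('side')[180:310,250:400,::-1]
cv2.imwrite('pics/c4.png',cv2.resize(s,None,fx=4.5,fy=4.5,interpolation=cv2.INTER_CUBIC))
for a in (.1,.2,.3): print(pad(a,0,.088))
E
```

```text
[0.47451119 0.01421629 0.08810702 1.37188506] [-1.73005505 -6.41851834  3.33966753] 4.4667
[0.47443242 0.01283756 0.088      1.35279633]
[0.47417968 0.01871185 0.088      1.25279633]
[0.47451465 0.02458203 0.088      1.15279633]
```

The push now meets the paddle at 6.4 N, where the model predicted. Next I'll compute the arc.

```bash
python3 - <<'E'
from h import *
b=pad(.1)
for a0,al in((.1,np.arange(.18,.75,.08)),(.74,np.arange(.82,1.39,.08))):
    rows(pad(a0),[pad(a) for a in al]); print()
E
```

```text
0.001 0.005 -0.000 0.080;
0.002 0.009 -0.000 0.160;
0.003 0.014 -0.000 0.240;
0.003 0.019 -0.000 0.320;
0.003 0.023 -0.000 0.400;
0.002 0.028 -0.000 0.480;
0.001 0.032 -0.000 0.560;
-0.000 0.037 -0.000 0.640;

0.001 0.005 -0.000 0.080;
0.002 0.009 -0.000 0.160;
0.003 0.014 -0.000 0.240;
0.003 0.019 -0.000 0.320;
0.003 0.023 -0.000 0.400;
0.002 0.028 -0.000 0.480;
0.001 0.032 -0.000 0.560;
-0.000 0.037 -0.000 0.640;
```

Request:
play_rows(targets="1 0.001 0.005 0 0.08;1 0.002 0.009 0 0.16;1 0.003 0.014 0 0.24;1 0.003 0.019 0 0.32;1 0.003 0.023 0 0.4;1 0.002 0.028 0 0.48;1 0.001 0.032 0 0.56;1 0 0.037 0 0.64")

```text
clock: 5.18
tcp_pos: [0.4814, 0.0488, 0.0879]
orientation: [1.288, 2.865, -0.006]
contact_force: [-1.6, -10.8, 1.7]
grip_width: -0.0002
gripper_force: 4.2
```

```bash
python3 - <<'E'
from h import *
o=r.get_obs(); cmd=np.array([*o['tcp_pos'],yaw(o['orientation'])]); print(cmd,o['contact_force'],o['moment'],o['clock'],pad(.74,0,.088))
s=r.grab_frame('side')[180:310,250:400,::-1]
cv2.imwrite('pics/c5.png',cv2.resize(s,None,fx=4.5,fy=4.5,interpolation=cv2.INTER_CUBIC))
E
```

```text
[0.48141168 0.04883749 0.08788679 0.72586752] [ -1.61779017 -10.78996195   1.72573562] [-2.12144884  0.36190095 -0.05976205] 5.1833 [0.48276105 0.04889489 0.088      0.71279633]
```

View pics/c5.png

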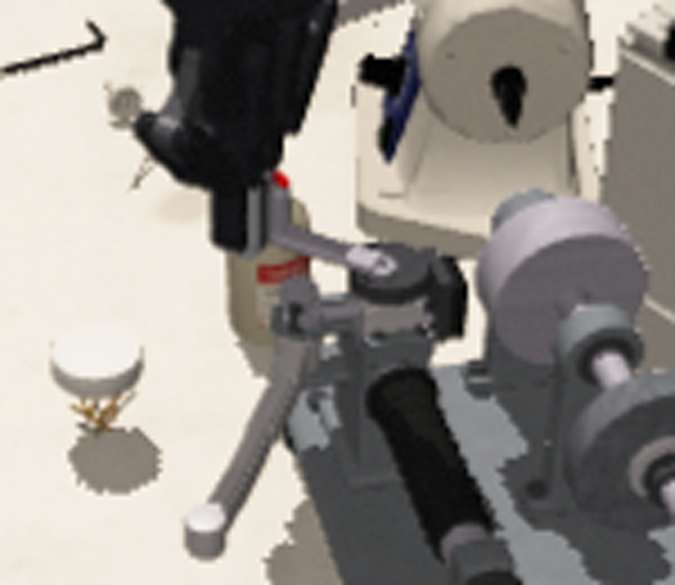

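The paddle at crop (265,215) is turning with the finger behind it, and the lever is still at rest with its knob at (205,525). I'll carry on along the arc.

Request:
play_rows(targets="1 0.001 0.005 0 0.08;1 0.002 0.009 0 0.16;1 0.003 0.014 0 0.24;1 0.003 0.019 0 0.32;1 0.003 0.023 0 0.4;1 0.002 0.028 0 0.48;1 0.001 0.032 0 0.56;1 0 0.037 0 0.64")

```text
clock: 5.9
tcp_pos: [0.5067, 0.0747, 0.0873]
orientation: [-2.121, -2.314, 0.009]
contact_force: [-7.2, -7.6, 3.0]
grip_width: 0.0
gripper_force: 4.0
```

```bash
python3 - <<'E'
from h import *
o=r.get_obs(); cmd=np.array([*o['tcp_pos'],yaw(o['orientation'])]); print(cmd,o['contact_force'],o['clock'],pad(1.38,0,.088))
rows(pad(1.38),[pad(a) for a in (1.42,1.46,1.5,1.54,1.58)])
E
```

```text
[0.50667233 0.07469737 0.08731081 0.08708872] [-7.24976455 -7.55923897  2.95698226] 5.9 [0.51097468 0.07284251 0.088      0.07279633]
0.001 0.002 -0.000 0.040;
0.001 0.005 -0.000 0.080;
0.002 0.007 -0.000 0.120;
0.002 0.009 -0.000 0.160;
0.002 0.011 -0.000 0.200;
```

Request:
play_rows(targets="1 0.001 0.002 0 0.04;1 0.001 0.005 0 0.08;1 0.001 0.007 0 0.12;1 0.001 0.009 0 0.12;1 0.001 0.011 0 0.12;1 0.001 0.011 0 0.12")

```text
clock: 6.4
tcp_pos: [0.5171, 0.0779, 0.0871]
orientation: [-2.249, -2.188, 0.009]
contact_force: [-7.5, -3.1, 3.9]
grip_width: 0.0001
gripper_force: 3.8
```

Request:
play_rows(targets="1 0 0.001 0 0;1 0 0.002 0 0;1 0 0.003 0 0;1 0 0.003 0 0")

```text
clock: 6.73
tcp_pos: [0.5187, 0.0781, 0.0869]
orientation: [-2.248, -2.186, 0.011]
contact_force: [-11.6, -2.6, 7.5]
grip_width: -0.0002
gripper_force: 5.7
```

Request:
play_rows(targets="1 0 0.001 0 0;1 0 0.002 0 0;1 0 0.003 0 0;1 0 0.003 0 0")

```text
clock: 7.07
tcp_pos: [0.5194, 0.0784, 0.0865]
orientation: [-2.245, -2.184, 0.015]
contact_force: [-17.0, -1.5, 11.6]
grip_width: 0.0001
gripper_force: 8.8
```

The force rose to 17 N with almost no motion, at x = 0.519 where closed should be (about 0.518), so it's at the end stop. I'll back off, lift, and move clear to look.

Request:
play_rows(targets="1 0 -0.01 0 0;1 0 -0.02 0 0;1 0 -0.03 0 0;1 0 -0.035 -0.02 0;1 0 -0.035 -0.05 0;1 0 -0.035 -0.08 0;1 0 -0.035 -0.1 0;1 0 -0.035 -0.1 0")

```text
clock: 7.73
tcp_pos: [0.4942, 0.0807, 0.192]
orientation: [2.249, 2.19, 0.012]
contact_force: [-0.0, -0.7, 1.0]
grip_width: -0.0004
gripper_force: 0.0
```

```bash
python3 - <<'E'
from h import *
o=r.get_obs(); cmd=np.array([*o['tcp_pos'],yaw(o['orientation'])]); print(cmd,o['contact_force'],o['clock'],o['joints'])
s=r.grab_frame('side')[180:310,250:400,::-1]
cv2.imwrite('pics/c6.png',cv2.resize(s,None,fx=4.5,fy=4.5,interpolation=cv2.INTER_CUBIC))
def lev(th,off,z,rad=.095,half=.0145+.0065):
    g=.48-th; pv=loc2w(-.034,.05); al=TH-g   # pressing dir world angle
    n=np.array([np.cos(al),np.sin(al)]); b=np.array([np.sin(al),-np.cos(al)])
    p=pv+rad*b-(half+off)*n; return np.array([p[0],p[1],z,al])
for a in((0,.012,.15),(0,.006,.022),(0,0,.022),(.35,0,.022)): print(lev(*a), np.hypot(*lev(*a)[:2]))
rows(cmd,[lev(0,.008,cmd[2])])
E
```

```text
[ 0.49416412  0.08068588  0.19196146 -0.02682512] [-0.04119099 -0.6768745   1.02239541] 7.7333 [-0.96556078  0.22786848  0.79969456  2.01136382 -0.20061232  0.97151605
 -0.09286941]
[ 0.42586535 -0.01998032  0.15       -0.598     ] 0.42633380026182127
[ 0.43082413 -0.02335826  0.022      -0.598     ] 0.4314568793681693
[ 0.43578291 -0.0267362   0.022      -0.598     ] 0.4366022998823431
[ 0.462946   -0.04698372  0.022      -0.248     ] 0.465324051650253
-0.105 -0.062 -0.000 0.571;
```

View pics/c6.png

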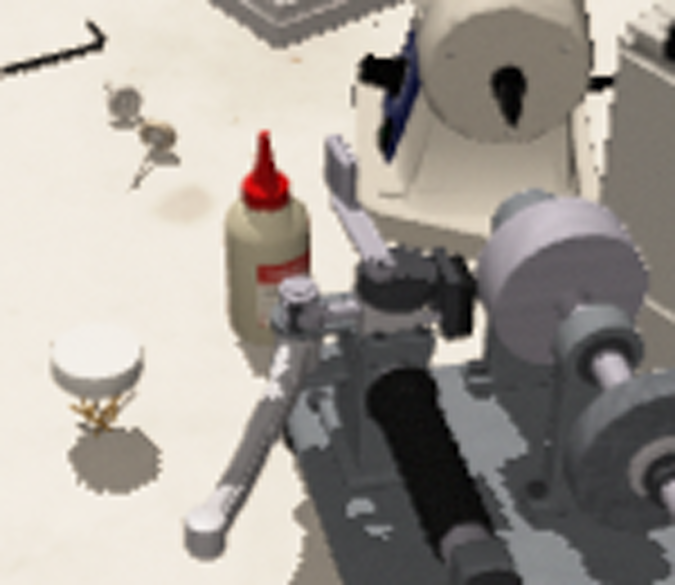

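The paddle at crop (340,170) now points left and the lever is still at rest. I'll check the angle against projections.

```bash
python3 - <<'E'
from h import *
for a in (1.3,1.4,1.5):
    b=a-TH; u=np.array([-np.cos(b),np.sin(b)]); n=np.array([np.sin(b),np.cos(b)])
    P=[[*(CP+q*u+m*.0035*n),z] for q in(.043,.069) for m in (-1,1) for z in (.122,.148)]
    print(a,((proj('side',P)-[250,180])*4.5).round(0).tolist())
E
```

```text
1.3 [[324.0, 217.0], [325.0, 166.0], [338.0, 212.0], [340.0, 162.0], [294.0, 186.0], [295.0, 136.0], [308.0, 182.0], [309.0, 132.0]]
1.4 [[332.0, 214.0], [334.0, 163.0], [347.0, 210.0], [349.0, 160.0], [308.0, 182.0], [309.0, 132.0], [322.0, 178.0], [324.0, 128.0]]
1.5 [[341.0, 211.0], [343.0, 161.0], [357.0, 209.0], [359.0, 158.0], [322.0, 178.0], [324.0, 128.0], [337.0, 176.0], [339.0, 126.0]]
```

It matches 1.5 rad, so the cam is closed. Next I go above the lever's outer side, with the finger backs square to the blade.

Request:
play_rows(targets="1 -0.014 -0.009 0 0.08;1 -0.029 -0.019 0 0.16;1 -0.044 -0.028 0 0.24;1 -0.058 -0.038 0 0.32;1 -0.073 -0.047 0 0.4;1 -0.088 -0.057 0 0.48;1 -0.102 -0.066 0 0.571;1 -0.102 -0.066 0 0.571")

```text
clock: 8.45
tcp_pos: [0.4199, -0.0224, 0.1867]
orientation: [-2.78, -1.458, 0.003]
contact_force: [-0.6, -0.2, -1.1]
grip_width: -0.0001
gripper_force: 0.0
```

Request:
play_rows(targets="1 0 0 0.02 0;1 0 0 0.045 0;1 0 0 0.07 0;1 0 0 0.095 0;1 0 0 0.115 0;1 0 0 0.13 0;1 0 0 0.13 0;1 0 0 0.13 0")

```text
clock: 9.12
tcp_pos: [0.422, -0.0204, 0.0571]
orientation: [2.776, 1.47, -0.004]
contact_force: [-0.9, 0.5, 0.6]
grip_width: -0.0006
gripper_force: 0.0
```

```bash
cat >> h.py <<'E'
def lev(th,off,z,rad=.095,half=.0145+.0065):
    g=.48-th; pv=loc2w(-.034,.05); al=TH-g
    n=np.array([np.cos(al),np.sin(al)]); b=np.array([np.sin(al),-np.cos(al)])
    p=pv+rad*b-(half+off)*n; return np.array([p[0],p[1],z,al])
E
python3 - <<'E'
from h import *
o=r.get_obs(); cmd=np.array([*o['tcp_pos'],yaw(o['orientation'])]); print(cmd,lev(0,.013,.02),o['contact_force'],o['clock'],o['joints'])
rows(cmd,[lev(0,.013,.02)])
s=r.grab_frame('side')[200:330,240:390,::-1]
cv2.imwrite('pics/c7.png',cv2.resize(s,None,fx=4.5,fy=4.5,interpolation=cv2.INTER_CUBIC))
E
```

```text
[ 0.42201201 -0.02043363  0.05712755 -0.59686966] [ 0.42503889 -0.01941733  0.02       -0.598     ] [-0.86323807  0.54048212  0.58479467] 9.1167 [-0.76681647  0.36568746  0.80341833  2.29245624 -0.44340743  0.63963405
 -0.22977717]
0.003 0.002 0.037 0.001;
```

View pics/c7.png

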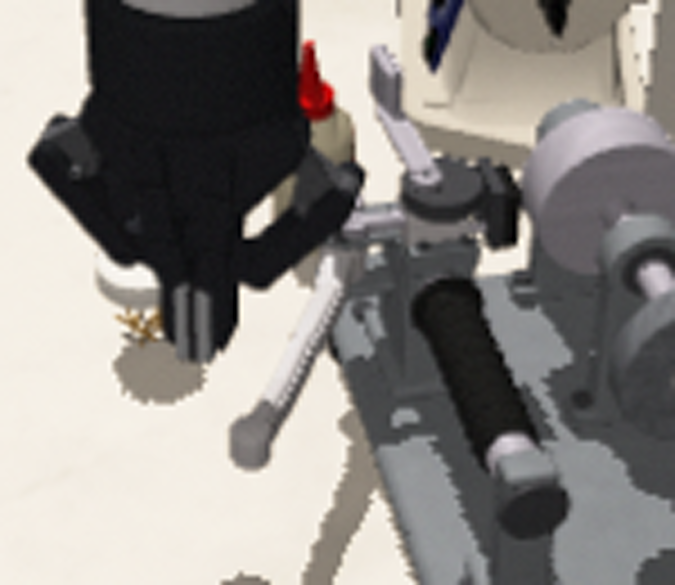

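The finger at (195,340) is outside the blade with a clear gap, and the linkage is above the lever. I'll go down to a tip of about 0.065 and press in slowly.

Request:
play_rows(targets="1 0.003 0 0.01 0;1 0.003 0 0.02 0;1 0.003 0 0.03 0;1 0.003 0 0.034 0;1 0.003 0 0.034 0")

```text
clock: 9.58
tcp_pos: [0.4247, -0.0176, 0.0241]
orientation: [-2.777, -1.469, -0.001]
contact_force: [0.4, -0.7, 0.2]
grip_width: -0.0001
gripper_force: 0.0
```

Request:
play_rows(targets="1 0 0.003 0 0;1 0 0.006 0 0;1 0 0.009 0 0;1 0 0.012 0 0;1 0 0.015 0 0;1 0 0.018 0 0;1 0 0.018 0 0")

```text
clock: 10.17
tcp_pos: [0.4392, -0.0279, 0.0239]
orientation: [-2.777, -1.468, 0.001]
contact_force: [-3.0, 3.6, 3.7]
grip_width: -0.0001
gripper_force: 2.2
```

```bash
python3 - <<'E'
from h import *
o=r.get_obs(); cmd=np.array([*o['tcp_pos'],yaw(o['orientation'])]); print(cmd,lev(0,0,.02),o['contact_force'],o['clock'])
s=r.grab_frame('side')[200:330,240:390,::-1]
cv2.imwrite('pics/c8.png',cv2.resize(s,None,fx=4.5,fy=4.5,interpolation=cv2.INTER_CUBIC))
E
```

```text
[ 0.4391931  -0.02793552  0.02386937 -0.59805203] [ 0.43578291 -0.0267362   0.02       -0.598     ] [-3.04867121  3.62369104  3.6842418 ] 10.1667
```

Contact at about 4.7 N, where expected. Next is the arc that follows the blade.

```bash
python3 - <<'E'
from h import *
rows(lev(0.03,0,0),[lev(t,0,0) for t in np.arange(.06,.28,.03)])
E
```

```text
-0.001 0.003 -0.000 -0.030;
-0.001 0.006 -0.000 -0.060;
-0.002 0.009 -0.000 -0.090;
-0.002 0.012 -0.000 -0.120;
-0.002 0.014 -0.000 -0.150;
-0.002 0.017 -0.000 -0.180;
-0.002 0.020 -0.000 -0.210;
-0.002 0.023 -0.000 -0.240;
```

Request:
play_rows(targets="1 -0.001 0.003 0 -0.03;1 -0.001 0.006 0 -0.06;1 -0.002 0.009 0 -0.09;1 -0.002 0.012 0 -0.12;1 -0.002 0.014 0 -0.15;1 -0.002 0.017 0 -0.18;1 -0.002 0.02 0 -0.21;1 -0.002 0.02 0 -0.21")

```text
clock: 10.88
tcp_pos: [0.4541, -0.0403, 0.0237]
orientation: [-2.605, -1.753, 0.001]
contact_force: [-3.9, 5.4, 1.7]
grip_width: 0.0004
gripper_force: 2.8
```

Request:
play_rows(targets="1 0 0.001 0 -0.01;1 0 0.002 0 -0.02;1 0 0.003 0 -0.03;1 0 0.003 0 -0.03")

```text
clock: 11.22
tcp_pos: [0.4563, -0.0416, 0.0236]
orientation: [-2.58, -1.789, 0.002]
contact_force: [-5.3, 3.9, 3.0]
grip_width: -0.0
gripper_force: 2.8
```

Request:
play_rows(targets="1 0 0.001 0 -0.01;1 0 0.002 0 -0.02;1 0 0.003 0 -0.03;1 0 0.003 0 -0.03")

```text
clock: 11.55
tcp_pos: [0.4588, -0.043, 0.0236]
orientation: [-2.553, -1.828, 0.003]
contact_force: [-4.8, 2.5, 3.9]
grip_width: 0.0003
gripper_force: 2.9
```

```bash
python3 - <<'E'
from h import *
o=r.get_obs(); cmd=np.array([*o['tcp_pos'],yaw(o['orientation'])]); print(cmd,o['contact_force'],o['clock'])
n=np.array([np.cos(cmd[3]),np.sin(cmd[3])]); print("Fn",o['contact_force'][:2]@n)
for t in(.25,.3,.35,.4): print(t,lev(t,0,.02), (cmd[:2]-lev(t,0,0)[:2])@n)
E
```

```text
[ 0.45881083 -0.04303449  0.02355381 -0.3283345 ] [-4.8185498   2.49571123  3.892315  ] 11.55
Fn -5.36593073634359
0.25 [ 0.45448482 -0.04218899  0.02       -0.348     ] 0.004367570816100418
0.3 [ 0.45865546 -0.04469215  0.02       -0.298     ] -0.0003874674409972021
0.35 [ 0.462946   -0.04698372  0.02       -0.248     ] -0.0051877687761658405
0.4 [ 0.46734571 -0.049058    0.02       -0.198     ] -0.010021334936016191
```

Lever at about 0.27 to 0.3, with spring force only. I'll keep going in 3 mm steps.

Request:
play_rows(targets="1 0 0.001 0 -0.01;1 0 0.002 0 -0.02;1 0 0.003 0 -0.03;1 0 0.003 0 -0.03")

```text
clock: 11.88
tcp_pos: [0.4614, -0.0444, 0.0235]
orientation: [-2.526, -1.865, 0.003]
contact_force: [-6.3, 1.5, 3.8]
grip_width: -0.0003
gripper_force: 2.9
```

Request:
play_rows(targets="1 0 0.001 0 -0.01;1 0 0.002 0 -0.02;1 0 0.003 0 -0.03;1 0 0.003 0 -0.03")

```text
clock: 12.22
tcp_pos: [0.4637, -0.0455, 0.0234]
orientation: [-2.498, -1.902, 0.005]
contact_force: [-7.7, 0.0, 5.2]
grip_width: -0.0002
gripper_force: 3.5
```

Request:
play_rows(targets="1 0 0.001 0 -0.01;1 0 0.002 0 -0.02;1 0 0.003 0 -0.02;1 0 0.003 0 -0.02")

```text
clock: 12.55
tcp_pos: [0.4655, -0.0462, 0.0233]
orientation: [-2.478, -1.925, 0.007]
contact_force: [-9.2, 0.9, 7.8]
grip_width: 0.0
gripper_force: 4.8
```

Request:
play_rows(targets="1 0 0.001 0 0;1 0 0.002 0 0;1 0 0.002 0 0")

```text
clock: 12.8
tcp_pos: [0.4666, -0.0465, 0.0231]
orientation: [-2.477, -1.924, 0.008]
contact_force: [-11.8, 2.7, 8.9]
grip_width: 0.0
gripper_force: 5.7
```

Request:
play_rows(targets="1 0 0.001 0 0;1 0 0.002 0 0;1 0 0.002 0 0;1 0 0.002 0 0")

```text
clock: 13.13
tcp_pos: [0.4677, -0.0467, 0.023]
orientation: [-2.476, -1.924, 0.009]
contact_force: [-12.3, 1.3, 10.0]
grip_width: 0.0
gripper_force: 6.6
```

```bash
python3 - <<'E'
from h import *
o=r.get_obs(); cmd=np.array([*o['tcp_pos'],yaw(o['orientation'])]); print(cmd,o['contact_force'],o['clock'])
n=np.array([np.cos(cmd[3]),np.sin(cmd[3])]); print("Fn",o['contact_force'][:2]@n)
for t in(.35,.4,.45): print(t,(cmd[:2]-lev(t,0,0)[:2])@n)
s=r.grab_frame('side')[200:330,240:390,::-1]
cv2.imwrite('pics/c9.png',cv2.resize(s,None,fx=4.5,fy=4.5,interpolation=cv2.INTER_CUBIC))
E
```

```text
[ 0.4676794  -0.04667076  0.0229961  -0.24966794] [-12.34223548   1.31215739   9.95368817] 13.1333
Fn -12.283769311352318
0.35 0.004509309645820067
0.4 -0.00026650190197409366
0.45 -0.005082469346373542
```

View pics/c9.png

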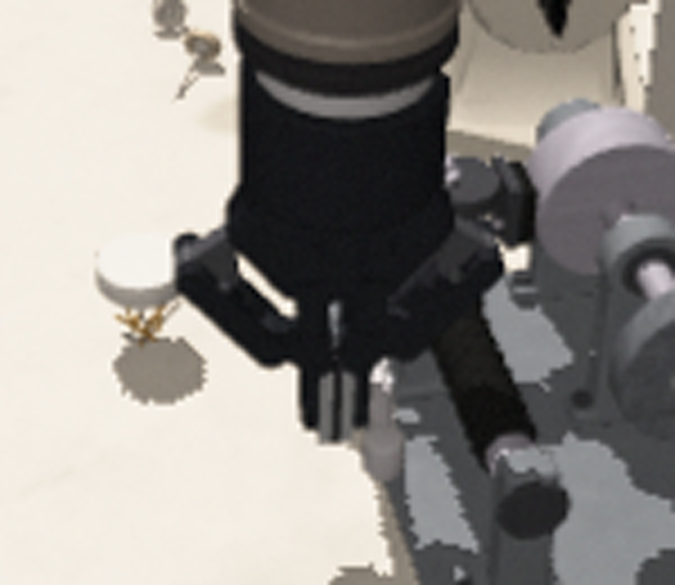

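The lever is in with a visible gap to the bar, and the shoe at (525,200) meets the drum. At 12 N it's above the spring's 7 N. One small step more will make it a firm press.

Request:
play_rows(targets="1 0 0.001 0 0;1 0 0.002 0 0;1 0 0.002 0 0;1 0 0.002 0 0;1 0 0.002 0 0;1 0 0.002 0 0")

```text
clock: 13.68
tcp_pos: [0.4687, -0.0469, 0.0229]
orientation: [-2.474, -1.923, 0.011]
contact_force: [-14.4, 2.8, 11.7]
grip_width: 0.0003
gripper_force: 7.7
```

Request:
play_rows(targets="1 0 0 0 0;1 0 0 0 0;1 0 0 0 0;1 0 0 0 0")

```text
clock: 14.02
tcp_pos: [0.4687, -0.0469, 0.0228]
orientation: [-2.474, -1.923, 0.011]
contact_force: [-15.2, 2.3, 11.8]
grip_width: 0.0
gripper_force: 7.7
```

```bash
python3 -c "
from bench import r
print(r.hand_in())"
```

```text
the job is handed in; nothing more can be done
None
```

I closed the cam to its end stop with the lever at rest, then pressed the lever until the shoe met the drum short of the bar. I handed the job in still holding the lever at about 15 N; no verdict came back.

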